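Bring the clip pot of the revolving desk caddy to the front and hold it

TASK

The carry handle of the revolving desk caddy lies folded down over the square pot of bulldog clips: first swing the handle up until it clicks into its catch, fully upright. Then turn the caddy until the square clip pot faces squarely to the front, over the middle of the base's pen tray, and finish while still gripping the wooden grip of the upright handle, holding the caddy still there so that a clip can be picked out; do not let go. Leave the other things on the desk where they are.

Things in the scene. Friction and masses are not known exactly. Their poses are not given: they have to be found in the camera images.
- caddy: fixed, heavy base of the revolving desk caddy: dark round casting 230 mm across, 18 mm high, origin on the desk at the turning axis. Its front is its own -x side, up to about 25 degrees turned from facing the robot: there a shallow pen tray (50 x 180 mm, 16 mm high, centre 140 mm from the axis, small brass card frame) sticks out
- turntable (a joint): angle of the 216 mm steel turntable about the vertical, rad, positive anticlockwise from above; 0 or a full turn = clip pot at the front. Turns both ways with no stop in reach, stays where it is left (friction 0.03 N m). Six pots, every 60 degrees, 72 mm from the axis: clip pot, two low round ones beside it, three tall round ones opposite (rims 114 mm, contents to 170 mm above the desk)
- pivot (a point): point on the turning axis in the middle of the handle's pivots, 138 mm above the desk, in a brass cross-head (26 x 64 mm, top 151 mm above the desk) on a column. The pivot axis is level and square to the line from here to the clip pot
- handle (a joint): angle of the carry handle, rad: 0 = folded down level over the clip pot, 1.571 = upright, its stop. Starts at 0. An over-centre spring holds it down (about 5 N at the grip lifts it) and pushes it back until about 0.85 rad; past about 1 rad it throws the handle on into its upright rest, where it takes about 4 N at the grip to fold it again
- grip: the handle's wooden grip, 16 mm thick, 56 mm long along its own y, origin at its centre, 85 mm from the pivot axis; it spins loosely on its wire; 6 mm steel side arms (38 mm either side of its middle) run to the pivots. Folded: 138 mm above the desk, 55 mm free under it. Upright: centred on the turning axis, 223 mm above the desk, level and square to the clip pot's direction
- clip_pot (a point): on the clip pot, the only square pot, low, of steel (50 x 50 mm, 45 mm high), heaped with bulldog clips: middle of its outer wall at the rim, 97 mm from the turning axis, 79 mm above the desk
- front (a point): front point of the base: 97 mm from the turning axis straight towards the middle of the pen tray, 34 mm above the desk; the clip pot point lies directly above it when the pot faces squarely to the front
- paperweight: bystander: heavy glass paperweight dome, 72 mm across, 49 mm high, origin under its centre
- clip_tray: bystander: dented open tin tray, 120 x 85 x 20 mm, origin under its centre
- clip_a: bystander: bronze bulldog clip, 44 x 36 x 24 mm, lying in the tin tray
- clip_b: bystander: bronze bulldog clip, 44 x 36 x 24 mm, lying on the desk
- ink_cap: bystander: black bakelite inkwell cap, 42 mm across, 23 mm high
- eraser: bystander: eraser, 18 x 44 x 12 mm, lying in the pen tray
- stamp: bystander: rubber stamp with a turned wooden handle, foot 30 x 50 mm, 71 mm high
- stamp_pad: bystander: dark tin stamp pad, 75 x 110 x 16 mm

How it is judged:
By the outcome, as a careful person would: the job done as asked, in the order asked, and still so for the second after the job is handed in, while the arm keeps its last pose, push and grip.
It also fails if it takes over 69 s, if anything falls off the work surface, if the arm or the gripper's body presses on something with over 40 N, if the wrist force passes 120 N, or if a joint passes its speed limit or range.

ROBOT

A 6-joint arm with a two-finger parallel gripper is mounted at the origin on the work surface. World frame = base frame: x ahead of the robot, y to its left, z up, the work surface at z = 0. Lengths are in m, angles in rad, forces in N, time in s.
With the tool pointing down it reaches from about 0.425 to 0.925 m from the base axis. Payload 12.5 kg.
Tool frame: the origin (TCP) lies at the very end of the fingers, on their centre line; the grasp point (between the pads) lies 19 mm behind it; z points along the fingers, y is the line along which they close (so a half turn about z gives the same grasp; the last joint's range is limited). The gripper opens to 85 mm and grips with 20 to 120 N. Pads are 22 mm wide; open, the fingers measure 114 mm over their backs; the gripper's body (76 mm by 85 mm) begins 54 mm behind the grasp point. The pads swing forward as they close: fully open they stand 13 mm farther back than shut.
Start: joints at [1.112, 0.491, 1.559, -0, 1.092, -0.106], TCP at [0.216, 0.587, 0.231] pointing down, gripper open.
Joint ranges: [-3.1, 3.1], [-0.84, 2.19], [0.05, 2.79], [-1.13, 4.28], [0.06, 2.93], [-2.69, 2.69]. Speed limits (rad/s): [2.22, 2.22, 2.79, 3.14, 3.14, 3.14].

INTERFACE

Orientations are given as a unit quaternion [x, y, z, w].
In Python, from station import get_state, snapshot, hand_in, spot_in, cut_out gives the robot as it stands. The module is installed in compiled form; this text tells all that it offers.
- The arm moves only by the tool move_arm, never from a script. Its argument "increments" is a list of rows, each a list of 3 entries, a list of its own where there are three numbers: the shift along the tool's x, y, z each as a share of 0.15 m, from -1 to 1, then the turn about the tool's z as a share of 60 degrees, from -1 to 1, then the gripper command: -1 is fully open, 1 is shut, values between are in proportion. In form: [[[dx, dy, dz], twist, hand], ...]. A call has 1 to 20 rows; each row is the pose to reach, as a shift and turn from the pose commanded when the call began, along the tool's axes at that moment; what a row does not reach only later rows make up. A row lasts 1/8 s, in which the tool goes at most 62.5 mm and 10.7 degrees, less where a joint would pass 70% of its speed; a pose out of reach is approached as far as the arm can. A call with a number of a shift or a turn outside -1 to 1 is refused whole. A call with a gripper value outside its range is refused whole. The fingers move at their own pace and stop on an object; "grip_force" is the grip in N (left out, the last holds). Time passes only in rows, so rows that repeat a pose let the fingers close. It gives the time, the measured TCP pose, the force, the opening and the grip force at its end, in the units of the state.
- get_state(): the state, without advancing time (a new reading comes with each control period).
- snapshot(name): name is "scene" or "top" or "wrist"; returns a dict with "frame" (420x560x3 uint8, blue, green, red), "camera_matrix" (3x3 intrinsics, pixels), "k1" (the pictures are not rectified: a ray, as slopes to the right and down, at radius r is drawn at 1 + k1 r^2 times it, then the intrinsics apply), "rvec" (rotation vector, rad) and "tvec" (3), from world to camera coordinates, as OpenCV has them. Camera axes: x right, y down, z forward; pixel columns grow to the right and rows downward; lengths in m; the calibration is good to about 2 mm. A picture is of the moment at which its call begins. There is no depth.
- hand_in(): hands the job in; it is judged then, once.
Trained networks look in a picture, given as the dict that the camera call returned (one of the last four; its "shot" number tells which), for a name from the list of things; names that differ only in an ending like _2 or _b are one class to them, and where a whole thing is asked for, a point or a joint stands for the part that bears it (a point fixed in the world has none). Each returns a list of dicts, best first, with "confidence" (0 to 1); they miss things now and then, are a little off and sometimes report something else, mostly with a low value. They report only what shows in the picture. A call takes as long as a camera call.
- spot_in(picture, thing): "at" ([column, row] in pixels, amid what is visible of it).
- cut_out(picture, thing): "region" (420x560 bool, what is visible of it) and "at" ([column, row] in pixels, amid what is visible of it).
The state is a dict: "t": time; "joints": joint angles; "dq": joint speeds; "joint_torque": joint torques, N m; "tool_pos": TCP position; "ee_rot": TCP orientation; "ft_force": force on the tool from outside, world axes, zero at the start; "torque": the same for the moment, N m; "opening": opening from 0.0 (shut) to 1.0 (fully open); "grasp_force": force on a finger pad.
Only numpy, scipy, OpenCV 4.12 (cv2) and the standard library are available. Lean on these libraries where they do the work, as an engineer would, in place of code of your own. Each camera call takes 0.05 s, during which the arm holds its last target. There are 200 camera calls.

## Working session

There is one attempt and no reset: what is moved stays moved. The work goes in short steps, Python scripts to look and compute and a tool call to move; the robot and the scene stay as the last step left them, time stands still between calls to the robot, and variables do not carry over. Pictures are saved under pics/ and viewed, at most 10 in all, crops included, and the job is handed in when it is done.

Besides the shell and the picture viewer there is one more tool, called after "Request:" as name([rows], argument=value, ...), one row to a line, values as JSON. move_arm: Moves the arm, as the interface text tells. Its arguments: {"type":"object","properties":{"increments":{"type":"array"},"grip_force":{"type":"number"}},"required":["increments"]}

```bash
mkdir -p pics; cat > h.py <<'E'
import numpy as np,cv2
from station import *
def ray(p,px):
    K=p["camera_matrix"];k1=p["k1"]
    d=np.array([(px[0]-K[0,2])/K[0,0],(px[1]-K[1,2])/K[1,1]]);u=d.copy()
    for _ in range(20): u=d/(1+k1*(u@u))
    R=cv2.Rodrigues(np.array(p["rvec"],float))[0];t=np.array(p["tvec"],float).ravel()
    v=R.T@np.array([u[0],u[1],1]);return -R.T@t,v/np.linalg.norm(v)
def atz(p,px,z):
    o,v=ray(p,px);return o+v*(z-o[2])/v[2]
def tri(*rs):
    A=0;b=0
    for o,v in rs:
        M=np.eye(3)-np.outer(v,v);A=A+M;b=b+M@o
    return np.linalg.solve(A,b)
def proj(p,X):
    R=cv2.Rodrigues(np.array(p["rvec"],float))[0];c=R@np.array(X)+np.array(p["tvec"],float).ravel()
    u=c[:2]/c[2];u=u*(1+p["k1"]*(u@u));K=p["camera_matrix"]
    return [K[0,0]*u[0]+K[0,2],K[1,1]*u[1]+K[1,2]]
E
python3 - <<'E'
from h import *
im=[]
for n in ("scene","top"):
    p=snapshot(n);cv2.imwrite(f"pics/{n}0.png",cv2.resize(p["frame"],(800,600)));print(n,ray(p,(280,210)))
    for th,z in (("caddy",.01),("turntable",.03),("grip",.138),("clip_pot",.079),("pivot",.145),("handle",.138),("eraser",.015)):
        print(th,[(np.round(d["at"],1).tolist(),round(d["confidence"],2),atz(p,d["at"],z).round(3).tolist()) for d in spot_in(p,th)[:3]])
s=get_state();print(s["ee_rot"],s["ft_force"],s["t"],s["opening"])
E
```

```text
scene (array([ 0.96059166, -0.69143016,  0.89955914]), array([-0.32249125,  0.66220404, -0.67637652]))
caddy [([203.8, 288.2], 0.91, [0.492, -0.129, 0.01]), ([278.1, 237.5], 0.57, [0.576, 0.086, 0.01]), ([287.3, 283.6], 0.25, [0.657, -0.037, 0.01])]
turntable [([213.2, 283.8], 0.83, [0.515, -0.122, 0.03])]
grip [([224.1, 283.0], 0.46, [0.588, -0.182, 0.138]), ([222.5, 281.0], 0.16, [0.583, -0.179, 0.138])]
clip_pot [([208.3, 282.9], 0.89, [0.529, -0.156, 0.079])]
pivot [([209.4, 281.9], 0.75, [0.564, -0.196, 0.145]), ([289.0, 287.4], 0.62, [0.71, -0.144, 0.145])]
handle [([228.4, 279.4], 0.63, [0.592, -0.171, 0.138])]
eraser []
top (array([0.39525549, 0.04669491, 0.86015517]), array([ 0.22621691,  0.01173675, -0.97400624]))
caddy [([380.2, 258.5], 0.92, [0.503, -0.151, 0.01]), ([380.0, 246.9], 0.46, [0.527, -0.15, 0.01])]
turntable [([378.2, 244.3], 0.98, [0.529, -0.142, 0.03])]
grip [([414.4, 205.1], 0.81, [0.585, -0.182, 0.138])]
clip_pot [([376.0, 245.9], 0.93, [0.518, -0.127, 0.079]), ([378.5, 258.4], 0.43, [0.495, -0.132, 0.079])]
pivot [([378.5, 247.9], 0.93, [0.504, -0.116, 0.145])]
handle [([415.7, 208.4], 0.84, [0.579, -0.184, 0.138]), ([378.5, 247.7], 0.55, [0.506, -0.118, 0.138])]
eraser [([369.8, 324.8], 0.53, [0.372, -0.13, 0.015])]
[1.75496237e-01 9.84480100e-01 6.34023128e-05 1.07089303e-05] [-0.9422807  -0.46439945 -0.88393981] 0.8 1.0027556237765058
```

View pics/scene0.png

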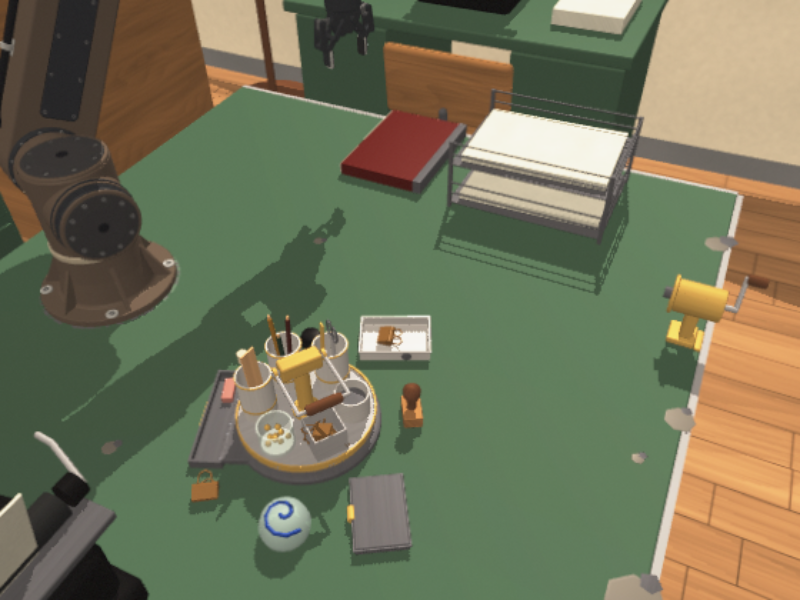

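View pics/top0.png

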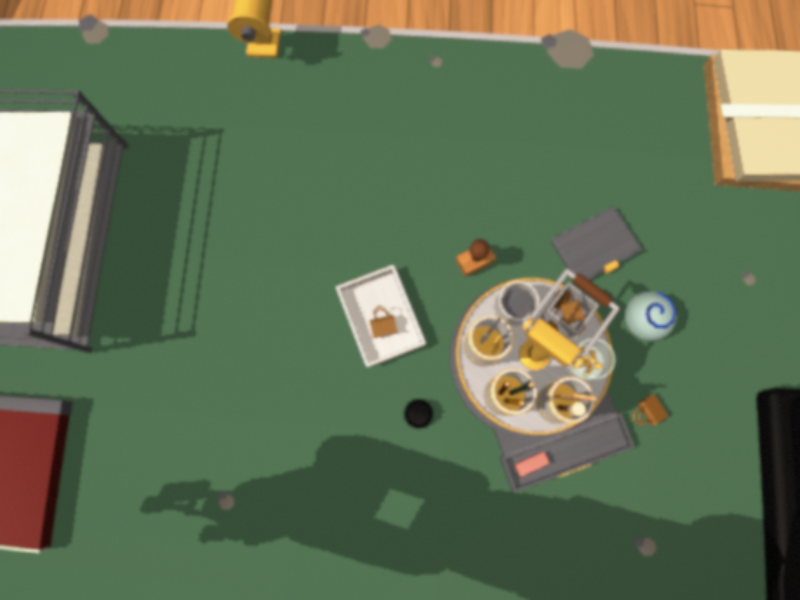

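The scene view shows the caddy at about (305,410), its handle folded away from the robot over the clip pot. The top view shows the grip at (592,290), the turntable centre at about (535,355) and the pen tray at about (567,450). The grip positions from both cameras agree. I'll move above the caddy for a close look.

Request:
move_arm([
  [[0,0,-0.35],0,-1],
  [[0,0,-0.67],0,-1],
  [[-0.3,-0.2,-0.67],0,-1],
  [[-0.65,-0.4,-0.67],0,-1],
  [[-0.97,-0.62,-0.67],0,-1],
  [[-0.97,-0.62,-0.67],0,-1],
])

```text
t: 1.55
tool_pos: [0.3222, 0.4466, 0.3322]
ee_rot: [0.177, 0.984, 0.0, 0.0]
ft_force: [-0.4, 0.7, -0.5]
opening: 0.999
grasp_force: 0.0
```

Request:
move_arm([
  [[-0.33,-0.19,0],0,-1],
  [[-0.66,-0.37,0],0,-1],
  [[-0.99,-0.56,0],0,-1],
  [[-0.99,-0.56,0],0,-1],
])

```text
t: 2.05
tool_pos: [0.4324, 0.3172, 0.3317]
ee_rot: [0.177, 0.984, -0.0, 0.0]
ft_force: [0.2, 0.4, 0.2]
opening: 0.999
grasp_force: 0.0
```

Request:
move_arm([
  [[-0.23,-0.3,0],0,-1],
  [[-0.45,-0.6,0],0,-1],
  [[-0.68,-0.89,0],0,-1],
  [[-0.68,-0.89,0],0,-1],
])

```text
t: 2.55
tool_pos: [0.4809, 0.1569, 0.3318]
ee_rot: [0.177, 0.984, 0.0, 0.0]
ft_force: [0.3, 0.6, -0.3]
opening: 1.002
grasp_force: 0.0
```

Request:
move_arm([
  [[-0.16,-0.3,0],0,-1],
  [[-0.32,-0.6,0],0,-1],
  [[-0.47,-0.89,0],0,-1],
  [[-0.47,-0.89,0],0,-1],
])

```text
t: 3.05
tool_pos: [0.5007, 0.0081, 0.3317]
ee_rot: [0.176, 0.984, 0.0, 0.0]
ft_force: [-0.3, 0.4, -0.5]
opening: 0.999
grasp_force: 0.0
```

Request:
move_arm([
  [[-0.15,-0.29,0],0.17,-1],
  [[-0.31,-0.58,0],0.34,-1],
  [[-0.46,-0.87,0],0.51,-1],
  [[-0.46,-0.87,0],0.68,-1],
  [[-0.46,-0.87,0],0.85,-1],
  [[-0.46,-0.87,0],1,-1],
  [[-0.46,-0.87,0],1,-1],
])

```text
t: 3.92
tool_pos: [0.5205, -0.1355, 0.3318]
ee_rot: [0.643, 0.766, 0.0, -0.0]
ft_force: [0.2, -0.4, -0.2]
opening: 0.998
grasp_force: 0.0
```

Request:
move_arm([
  [[0,0,0],0.17,-1],
  [[0,0,0],0.34,-1],
  [[0,0,0],0.51,-1],
  [[0,0,0],0.68,-1],
  [[0,0,0],0.75,-1],
  [[0,0,0],0.75,-1],
])

```text
t: 4.68
tool_pos: [0.5202, -0.1365, 0.3318]
ee_rot: [0.887, 0.462, 0.0, -0.0]
ft_force: [0.4, 0.2, -0.4]
opening: 1.0
grasp_force: 0.0
```

```bash
python3 - <<'E'
from h import *
s=get_state();print(s["tool_pos"],s["ee_rot"],s["joints"],s["t"])
p=snapshot("wrist");cv2.imwrite("pics/w1.png",cv2.resize(p["frame"],(800,600)));print(ray(p,(280,210)))
for th,z in (("turntable",.03),("grip",.138),("clip_pot",.079),("pivot",.151),("eraser",.015)):
    print(th,[(np.round(d["at"],1).tolist(),round(d["confidence"],2),atz(p,d["at"],z).round(4).tolist()) for d in spot_in(p,th)[:3]])
E
```

```text
[ 0.52024736 -0.13646863  0.33181599] [ 8.86738674e-01  4.62271026e-01  1.20395025e-04 -8.78966129e-05] [-3.79511096e-01  2.74690636e-01  1.62751546e+00  3.14280763e-04
  1.23936272e+00  2.30073769e-01] 4.675
(array([ 0.56660227, -0.07022341,  0.47378873]), array([-0.18892804, -0.24879605, -0.94995091]))
turntable [([281.1, 163.6], 0.62, [0.5201, -0.1299, 0.03])]
grip [([361.2, 181.3], 0.74, [0.5929, -0.1823, 0.138])]
clip_pot [([284.7, 162.5], 0.62, [0.5298, -0.1247, 0.079])]
pivot [([280.9, 165.7], 0.67, [0.5313, -0.1153, 0.151]), ([310.5, 271.1], 0.6, [0.4883, -0.2371, 0.151])]
eraser [([208.3, 212.9], 0.65, [0.3805, -0.1301, 0.015]), ([171.5, 107.0], 0.18, [0.4381, 0.0209, 0.015])]
```

View pics/w1.png

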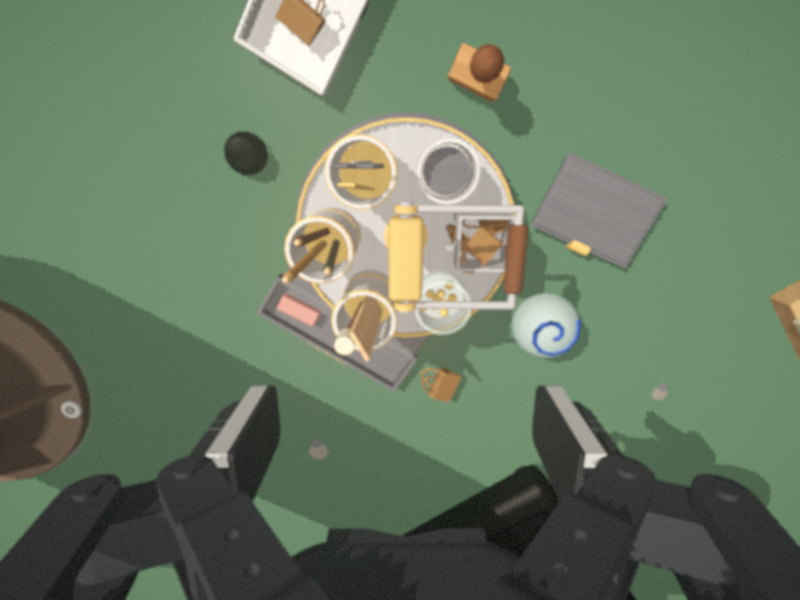

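The wrist view shows the handle lying along the image's row direction: grip (516,260), cross-head (405,258), tray outer edge from (260,312) to (397,387). I'll turn these into metres.

```bash
python3 - <<'E'
from h import *
from scipy.optimize import least_squares
s=.7
for n in ("wrist","top"):
    p=snapshot(n);f=p["frame"].astype(int)
    m=[d for d in cut_out(p,"turntable")][0]["region"].astype(np.uint8)
    c=max(cv2.findContours(m,0,cv2.CHAIN_APPROX_NONE)[0],key=len)[:,0]
    P=np.array([atz(p,q,.033)[:2] for q in c])
    r=least_squares(lambda a:np.hypot(*(P-a[:2]).T)-a[2],[.52,-.137,.108],loss="cauchy",f_scale=.002)
    print(n,"table",r.x.round(4))
    for d in cut_out(p,"grip")[:1]:
        ys,xs=np.nonzero(d["region"]);(cx,cy),wh,a=cv2.minAreaRect(np.c_[xs,ys].astype(np.float32));b=cv2.boxPoints(((cx,cy),wh,a))
        print("grip",d["confidence"],wh,atz(p,(cx,cy),.138).round(4),[atz(p,q,.138)[:2].round(4).tolist() for q in b])
    if n=="wrist":
        W={"gA":(516,228,.138),"gB":(516,292,.138),"arm1i":(425,209,.138),"arm1o":(518,209,.138),"arm2i":(425,304,.138),"arm2o":(512,304,.138),"hA":(406,206,.138),"hB":(406,308,.138),"hc":(406,258,.151),"tA":(260,312,.016),"tB":(397,387,.016),"tC":(416,355,.016),"tD":(274,281,.016)}
    else:
        W={"gA":(575,278,.138),"gB":(610,303,.138),"hc":(553,342,.151),"tA":(517,487,.016),"tB":(633,446,.016)}
    Q={k:atz(p,(v[0]*s,v[1]*s),v[2])[:2] for k,v in W.items()}
    for k,v in Q.items(): print(k,v.round(4))
    an=lambda a,b:np.degrees(np.arctan2(*(Q[b]-Q[a])[::-1])).round(1)
    print("tray edge",an("tA","tB"),"grip",an("gA","gB"))
    if n=="wrist":print(an("arm1i","arm1o"),an("arm2i","arm2o"),an("hA","hB"),an("tD","tC"))
E
```

```text
wrist table [ 0.5216 -0.135   0.1107]
grip 0.59 (14.760555267333984, 48.887794494628906) [ 0.5924 -0.1815  0.138 ] [[0.5693, -0.1986], [0.6023, -0.1547], [0.6143, -0.1653], [0.582, -0.2097]]
gA [ 0.6047 -0.1628]
gB [ 0.5788 -0.2067]
arm1i [ 0.5563 -0.1113]
arm1o [ 0.6131 -0.1514]
arm2i [ 0.514  -0.1734]
arm2o [ 0.571  -0.2135]
hA [ 0.5459 -0.1013]
hB [ 0.4995 -0.1674]
hc [ 0.5248 -0.1314]
tA [ 0.3412 -0.1139]
tB [ 0.4105 -0.2762]
tC [ 0.4519 -0.2552]
tD [ 0.3768 -0.0956]
tray edge -66.9 grip -120.5
-35.2 -35.1 -125.1 -64.8
top table [ 0.5212 -0.1317  0.1078]
grip 0.64 (25.597793579101562, 9.328010559082031) [ 0.5921 -0.1792  0.138 ] [[0.5996, -0.1563], [0.6133, -0.1675], [0.5846, -0.202], [0.571, -0.1908]]
gA [ 0.603  -0.1608]
gB [ 0.5734 -0.2043]
hc [ 0.5186 -0.1297]
tA [ 0.3409 -0.1151]
tB [ 0.4023 -0.2753]
tray edge -69.0 grip -124.3
```

Request:
move_arm([
  [[0.02,0.28,0],0,-1],
  [[0.02,0.57,0.2],0,-1],
  [[0.02,0.57,0.5],0,-1],
  [[0.02,0.57,0.88],0,-1],
  [[0.02,0.57,0.88],0,-1],
])

```text
t: 5.9
tool_pos: [0.5901, -0.184, 0.1965]
ee_rot: [0.888, 0.46, -0.002, -0.003]
ft_force: [-0.6, -1.1, 0.6]
opening: 1.002
grasp_force: 0.0
```

Request:
move_arm([
  [[0,0,0.2],0,-1],
  [[0,0,0.4],0,-1],
  [[0,0,0.54],0,-1],
  [[0,0,0.54],0,-1],
  [[0,0,0.54],0,-0.5],
  [[0,0,0.54],0,0],
], grip_force=40)

```text
t: 6.65
tool_pos: [0.5922, -0.1847, 0.1205]
ee_rot: [0.888, 0.46, 0.001, 0.001]
ft_force: [0.6, 0.1, 0.9]
opening: 0.606
grasp_force: 0.0
```

```bash
python3 - <<'E'
from h import *
p=snapshot("wrist");q=snapshot("scene")
cv2.imwrite("pics/w2.png",np.hstack([cv2.resize(p["frame"],(400,300)),cv2.resize(q["frame"][190:370,110:350],(400,300))]))
E
```

```text
(no output)
```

View pics/w2.png

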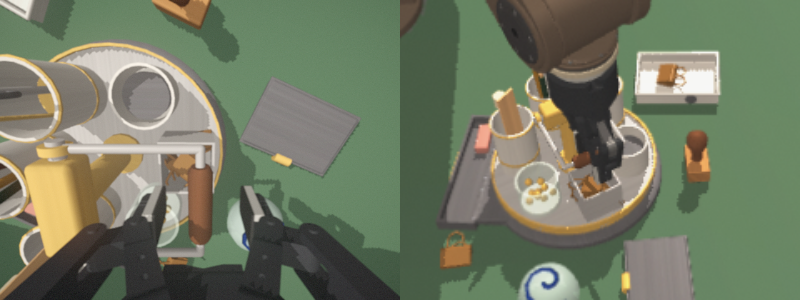

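The grip, at (200,205) in the left half, sits centred between the two pads at (155,205) and (250,205). I'll close on it.

Request:
move_arm([
  [[0,0,0],0,1],
  [[0,0,0],0,1],
  [[0,0,0],0,1],
  [[0,0,0],0,1],
  [[0,0,0],0,1],
  [[0,0,0],0,1],
], grip_force=40)

```text
t: 7.5
tool_pos: [0.5907, -0.1838, 0.1188]
ee_rot: [0.888, 0.46, -0.001, -0.001]
ft_force: [-5.3, 3.0, 3.6]
opening: 0.172
grasp_force: 38.9
```

Request:
move_arm([
  [[0,-0.012,-0.074],0,1],
  [[0,-0.027,-0.147],0,1],
  [[0,-0.05,-0.217],0,1],
  [[0,-0.083,-0.283],0,1],
  [[0,-0.124,-0.345],0,1],
  [[0,-0.173,-0.4],0,1],
  [[0,-0.229,-0.45],0,1],
  [[0,-0.29,-0.491],0,1],
  [[0,-0.357,-0.524],0,1],
  [[0,-0.427,-0.547],0,1],
  [[0,-0.5,-0.562],0,1],
  [[0,-0.574,-0.567],0,1],
  [[0,-0.574,-0.567],0,1],
  [[0,-0.574,-0.567],0,1],
])

```text
t: 9.25
tool_pos: [0.5212, -0.1346, 0.2041]
ee_rot: [0.888, 0.46, 0.0, 0.0]
ft_force: [1.5, 3.5, 7.8]
opening: 0.172
grasp_force: 40.6
```

```bash
python3 - <<'E'
from h import *
s=get_state();print(s["tool_pos"],s["ft_force"],s["torque"],s["opening"])
p=snapshot("wrist");q=snapshot("scene")
cv2.imwrite("pics/w3.png",np.hstack([cv2.resize(p["frame"],(400,300)),cv2.resize(q["frame"][190:370,110:350],(400,300))]))
E
```

```text
[ 0.52117771 -0.13462121  0.20411331] [1.48252864 3.49983279 7.77412573] [ 0.47995567 -0.29573231  0.00699835] 0.1718972953696172
```

View pics/w3.png

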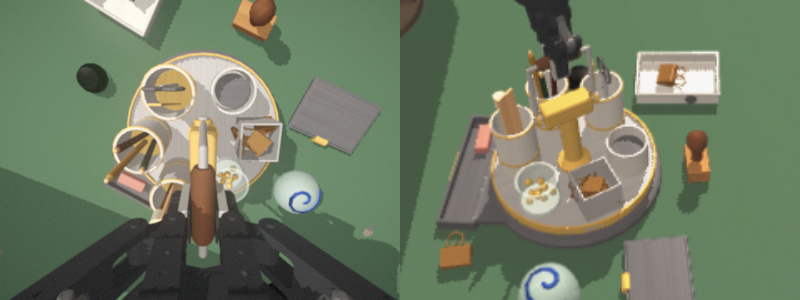

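The handle now stands up between the fingers, with the grip at (205,205). I'll push a little further to test it against its stop.

Request:
move_arm([
  [[0,-0.01,-0.003],0,1],
  [[0,-0.02,-0.003],0,1],
  [[0,-0.02,-0.003],0,1],
  [[0,-0.02,-0.003],0,1],
])

```text
t: 9.85
tool_pos: [0.5205, -0.1342, 0.2043]
ee_rot: [0.888, 0.46, 0.001, 0.002]
ft_force: [12.5, -3.8, -3.6]
opening: 0.173
grasp_force: 39.8
```

It hit the stop: 12 N resisting after less than 1 mm of movement. I'll ease off and start turning clockwise.

Request:
move_arm([
  [[0,0.013,0],0,1],
  [[0,0.013,0],0.06,1],
  [[0,0.013,0],0.15,1],
  [[0,0.013,0],0.25,1],
  [[0,0.013,0],0.35,1],
  [[0,0.013,0],0.45,1],
  [[0,0.013,0],0.55,1],
  [[0,0.013,0],0.65,1],
  [[0,0.013,0],0.75,1],
  [[0,0.013,0],0.85,1],
  [[0,0.013,0],0.95,1],
  [[0,0.013,0],1,1],
  [[0,0.013,0],1,1],
  [[0,0.013,0],1,1],
], grip_force=60)

```text
t: 11.6
tool_pos: [0.5201, -0.134, 0.2042]
ee_rot: [0.999, -0.045, -0.0, -0.0]
ft_force: [0.3, 3.7, 3.8]
opening: 0.161
grasp_force: 59.3
```

```bash
python3 - <<'E'
from h import *
s=get_state();print(s["tool_pos"],s["ft_force"],s["torque"],s["joints"])
p=snapshot("wrist");q=snapshot("top")
cv2.imwrite("pics/w4.png",np.hstack([cv2.resize(p["frame"],(400,300)),cv2.resize(q["frame"][180:360,290:530],(400,300))]))
E
```

```text
[ 0.52010191 -0.13404377  0.20420536] [0.26357428 3.73663156 3.82337446] [ 0.62986369 -0.05221172 -0.02063213] [-3.75329138e-01  3.98271854e-01  1.80645343e+00  2.22326115e-04
  9.37491458e-01  1.28511443e+00]
```

View pics/w4.png

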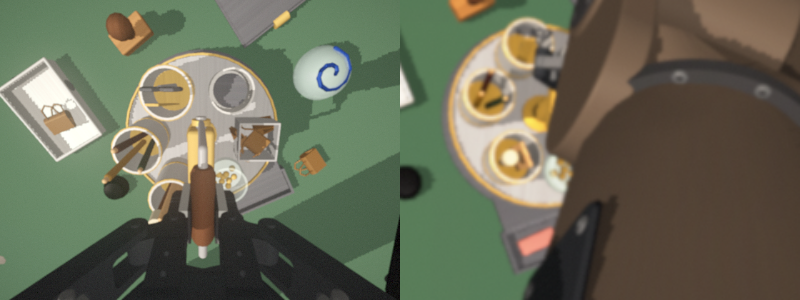

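The pots turned with the handle: the clip pot is at (255,140) and the tray edge at (270,190). I'll turn most of the remainder.

Request:
move_arm([
  [[0,-0.005,0],0.05,1],
  [[0,-0.005,0],0.15,1],
  [[0,-0.005,0],0.25,1],
  [[0,-0.005,0],0.35,1],
  [[0,-0.005,0],0.45,1],
  [[0,-0.005,0],0.55,1],
  [[0,-0.005,0],0.65,1],
  [[0,-0.005,0],0.75,1],
  [[0,-0.005,0],0.85,1],
  [[0,-0.005,0],0.95,1],
  [[0,-0.005,0],0.95,1],
  [[0,-0.005,0],0.95,1],
])

```text
t: 13.2
tool_pos: [0.5194, -0.1321, 0.2041]
ee_rot: [0.856, -0.516, -0.002, -0.0]
ft_force: [-3.4, 13.9, 8.3]
opening: 0.164
grasp_force: 59.6
```

```bash
python3 - <<'E'
from h import *
s=get_state();print(s["tool_pos"],s["ft_force"],s["torque"],s["joints"][5],s["ee_rot"])
p=snapshot("wrist");np.savez("w5.npz",**{k:np.array(p[k]) for k in("frame","camera_matrix","k1","rvec","tvec")})
cv2.imwrite("pics/w5.png",cv2.resize(p["frame"][50:300,120:440],(800,600)))
E
```

```text
[ 0.51939547 -0.13206516  0.20411788] [-3.40744389 13.86835289  8.3011067 ] [2.00497258 0.51677883 0.03908282] 2.281907783372489 [ 8.56356541e-01 -5.16381855e-01 -1.73845117e-03 -4.81636507e-04]
```

View pics/w5.png

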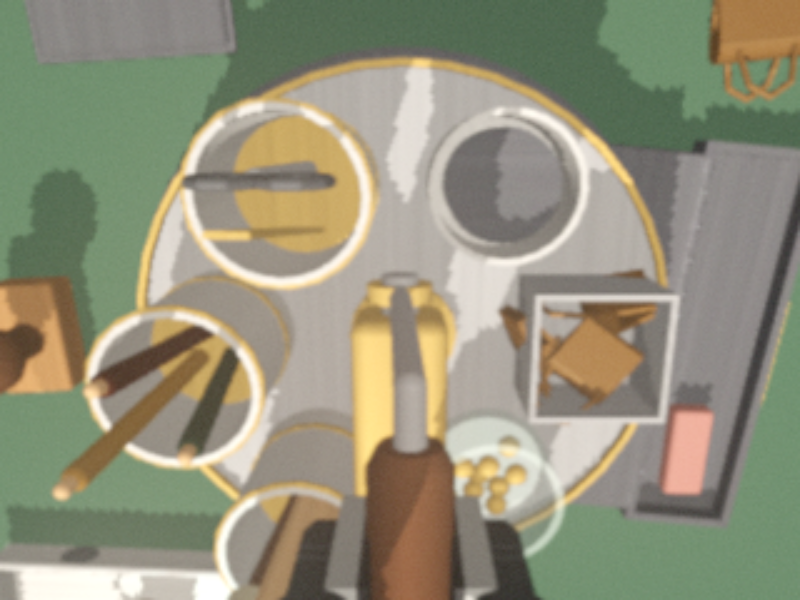

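The clip pot (rim centre about (603,358)) is nearly square to the tray, about 5° short, and there is a side load of 14 N along the grip. I'll relieve that load and turn the rest.

Request:
move_arm([
  [[-0.008,-0.003,0],0,1],
  [[-0.016,-0.004,-0.004],0.02,1],
  [[-0.016,-0.004,-0.004],0.06,1],
  [[-0.016,-0.004,-0.004],0.08,1],
  [[-0.016,-0.004,-0.004],0.08,1],
  [[-0.016,-0.004,-0.004],0.08,1],
])

```text
t: 14.0
tool_pos: [0.5196, -0.131, 0.2044]
ee_rot: [0.834, -0.552, -0.0, 0.0]
ft_force: [3.2, 2.4, -8.9]
opening: 0.167
grasp_force: 58.4
```

```bash
python3 - <<'E'
from h import *
s=get_state();print(s["tool_pos"],s["ft_force"],s["torque"],s["joints"][5],s["ee_rot"])
p=snapshot("wrist");np.savez("w6.npz",**{k:np.array(p[k]) for k in("frame","camera_matrix","k1","rvec","tvec")})
cv2.imwrite("pics/w6.png",cv2.resize(p["frame"][80:290,290:500],(600,600),interpolation=cv2.INTER_CUBIC))
E
```

```text
[ 0.51963066 -0.13101128  0.20440681] [ 3.20740871  2.42147367 -8.86824327] [ 0.44915051 -0.46872374  0.02537582] 2.369562976332285 [ 8.33947028e-01 -5.51844338e-01 -4.23493135e-04  4.13524679e-05]
```

View pics/w6.png

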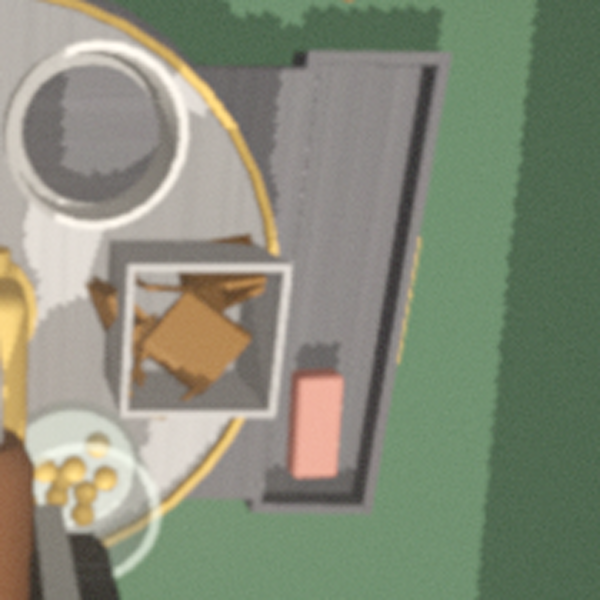

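The pot rim corners are (124,263), (293,262), (275,416) and (122,416). The tray corners are at about (450,54) and (368,513) on the outer edge. I'll compare their directions.

```bash
python3 - <<'E'
from h import *
p=dict(np.load("w6.npz"))
g=lambda u,v,z:atz(p,(290+u*.35,80+v*.35),z)[:2]
an=lambda a,b:np.degrees(np.arctan2(*(b-a)[::-1])).round(2)
T=[g(u,v,.016) for u,v in((308,50),(450,54),(368,513),(250,510))]
B=[g(u,v,.079) for u,v in((124,263),(293,262),(275,416),(122,416))]
c=[g(421,238,.013),g(399,362,.013)];print("card",np.round(c,4).tolist(),an(*c))
print("tray",np.round(T,4).tolist(),"top",an(T[0],T[1]),"bot",an(T[3],T[2]),"outer-90",an(T[1],T[2])-90,an(T[2],T[1])-90)
print("pot",np.round(B,4).tolist(),"top",an(B[0],B[1]),"bot",an(B[3],B[2]),an(B[2],B[1]),an(B[3],B[0]),"len",np.linalg.norm(B[1]-B[2]),np.linalg.norm(T[1]-T[2]))
for ax in ((.5196,-.131),(.5215,-.133)):
    ax=np.array(ax);print(ax,"tray mid",an(ax,(T[1]+T[2])/2),"pot mid",an(ax,(B[1]+B[2])/2),an(ax,sum(B)/4),np.linalg.norm((B[1]+B[2])/2-ax),np.linalg.norm((T[1]+T[2])/2-ax))
E
```

```text
card [[0.3769, -0.2178], [0.3585, -0.1723]] 112.03
tray [[0.4502, -0.2589], [0.404, -0.2768], [0.3374, -0.111], [0.3828, -0.0931]] top -158.82 bot -158.44 outer-90 21.89 -158.11
pot [[0.4906, -0.1736], [0.4433, -0.194], [0.4237, -0.1475], [0.4692, -0.1282]] top -156.69 bot -156.93 -67.16 -64.78 len 0.05039653011972822 0.17864122394467996
[ 0.5196 -0.131 ] tray mid -157.11 pot mid -155.21 -154.63 0.09486615825044813 0.16164337914081023
[ 0.5215 -0.133 ] tray mid -158.02 pot mid -156.78 -156.76 0.09578825756778817 0.1626363362691245
```

The pot heading is about −157.0° and the front about −158.2°. I'll turn 1.2° more and bias the handle lightly against its upright stop.

Request:
move_arm([
  [[0,-0.005,0.002],0.01,1],
  [[0,-0.009,0.003],0.021,1],
  [[0,-0.009,0.003],0.021,1],
  [[0,-0.009,0.003],0.021,1],
  [[0,-0.009,0.003],0.021,1],
])

```text
t: 14.68
tool_pos: [0.5211, -0.1305, 0.2044]
ee_rot: [0.828, -0.561, -0.0, -0.0]
ft_force: [2.0, 2.9, -6.8]
opening: 0.169
grasp_force: 58.6
```

```bash
python3 - <<'E'
from h import *
s=get_state();r=s["ee_rot"];a=2*np.arctan2(r[1],r[0])-np.pi/2;y=np.array([np.cos(a),np.sin(a)]);x=np.array([-y[1],y[0]])
F=np.array(s["ft_force"]);print(np.degrees(a),s["tool_pos"],"fx",F[:2]@x,"fy",F[:2]@y,"fz",F[2],s["torque"],s["dq"],s["t"])
p=snapshot("wrist");q=snapshot("scene")
cv2.imwrite("pics/w7.png",np.hstack([cv2.resize(p["frame"][80:290,290:500],(400,400),interpolation=cv2.INTER_CUBIC),cv2.resize(q["frame"][150:360,110:320],(400,400))]))
E
```

```text
-158.27308370476962 [ 0.52106257 -0.13049486  0.20442732] fx -1.9465263094002299 fy -2.8899637710318773 fz -6.837817628901279 [ 0.58795194 -0.36424302  0.00496308] [ 0.00036756  0.00163797  0.00142815 -0.00055866 -0.00074508 -0.00118466] 14.675
```

View pics/w7.png

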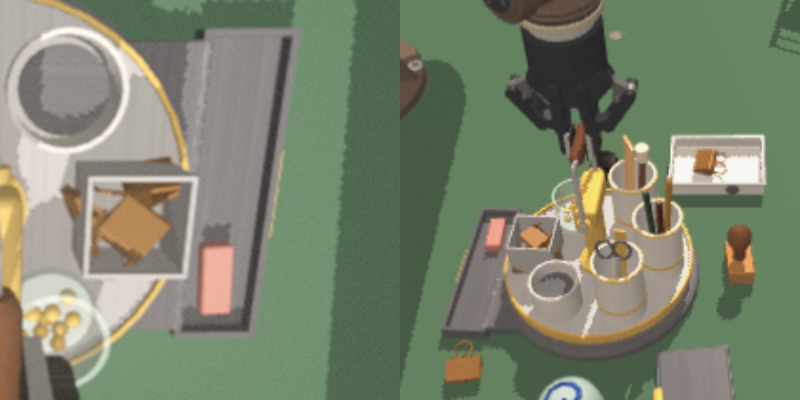

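The pot now faces the tray. The tool moved freely while the handle still pulled it inward, so it isn't quite at its stop; I'll push further in until it resists.

Request:
move_arm([
  [[0,-0.006,0.002],0,1],
  [[0,-0.012,0.003],0,1],
  [[0,-0.012,0.003],0,1],
  [[0,-0.012,0.003],0,1],
])

```text
t: 15.28
tool_pos: [0.5223, -0.13, 0.2043]
ee_rot: [0.828, -0.561, -0.0, 0.0]
ft_force: [-4.7, 2.5, 1.1]
opening: 0.164
grasp_force: 59.4
```

```bash
cat > st.py <<'E'
from h import *
s=get_state();r=s["ee_rot"];a=2*np.arctan2(r[1],r[0])-np.pi/2;y=np.array([np.cos(a),np.sin(a)]);x=np.array([-y[1],y[0]])
F=np.array(s["ft_force"]);P=np.array(s["tool_pos"])
print(np.degrees(a),P,"px,py",P[:2]@x,P[:2]@y,"fx",F[:2]@x,"fy",F[:2]@y,"fz",F[2],s["t"])
E
python3 st.py
```

```text
-158.26997890093858 [ 0.52229322 -0.12999466  0.20426238] px,py 0.31412754078338967 -0.43705000828825147 fx -4.061014250321342 fy 3.4910742425918704 fz 1.139415461665692 15.275
```

Request:
move_arm([
  [[-0.004,-0.007,0],0,1],
  [[-0.004,-0.007,0],0,1],
  [[-0.004,-0.007,0],0,1],
])

```text
t: 15.65
tool_pos: [0.5225, -0.1297, 0.2042]
ee_rot: [0.828, -0.561, -0.0, 0.001]
ft_force: [-9.0, -3.7, 1.6]
opening: 0.164
grasp_force: 59.6
```

```bash
python3 st.py; python3 - <<'E'
from h import *
p=snapshot("wrist")
cv2.imwrite("pics/w8.png",cv2.resize(p["frame"][80:290,290:500],(600,600),interpolation=cv2.INTER_CUBIC))
np.savez("w8.npz",**{k:np.array(p[k]) for k in("frame","camera_matrix","k1","rvec","tvec")})
E
```

```text
-158.26580394072238 [ 0.5225183  -0.12968343  0.20423522] px,py 0.3139536250613342 -0.4373514440094142 fx 0.13424225362745146 fy 9.705727299014798 fz 1.6196215851217532 15.65
```

View pics/w8.png

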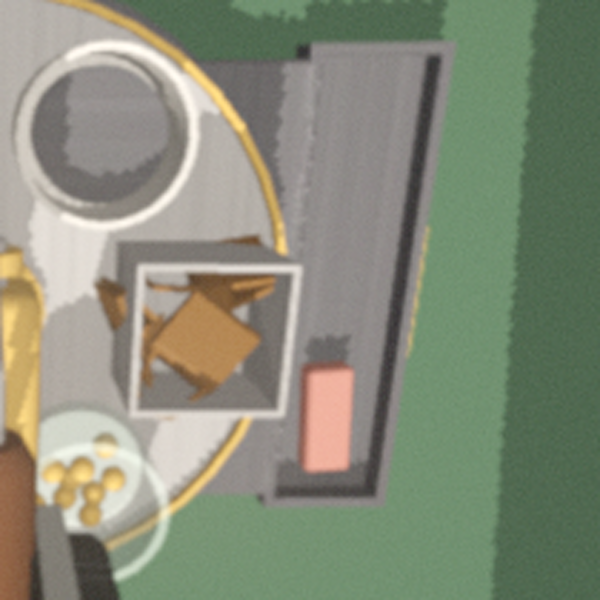

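The handle is at its stop: 6 N more for 0.3 mm. The pot rim corners are now (135,265), (303,265), (285,413) and (131,414), and the tray's outer edge runs from (455,42) to (383,503). One last direction check.

```bash
python3 - <<'E'
from h import *
p=dict(np.load("w8.npz"))
g=lambda u,v,z:atz(p,(290+u*.35,80+v*.35),z)[:2]
an=lambda a,b:np.degrees(np.arctan2(*(b-a)[::-1])).round(2)
T=[g(u,v,.016) for u,v in((312,42),(455,42),(383,503),(262,503))]
B=[g(u,v,.079) for u,v in((135,265),(303,265),(285,413),(131,414))]
print("tray",an(T[0],T[1]),an(T[3],T[2]),an(T[2],T[1])-90)
print("pot",an(B[0],B[1]),an(B[3],B[2]),an(B[2],B[1])-90,an(B[3],B[0])-90)
po=(B[1]+B[2])/2;t=(T[1]+T[2])/2;c=g(418.5,292,.013)
print("pot mid->tray mid",an(po,t),"card",an(po,c),po,t)
E
```

```text
tray -158.59 -158.14 -157.98000000000002
pot -158.33 -157.84 -158.51999999999998 -156.62
pot mid->tray mid -157.43 card -157.98 [ 0.43251342 -0.16893222] [ 0.37052793 -0.19469829]
```

Request:
move_arm([
  [[0,0.004,0],0,1],
  [[0,0.004,0],0,1],
  [[0,0.004,0],0,1],
  [[0,0.004,0],0,1],
])

```text
t: 16.2
tool_pos: [0.5224, -0.1298, 0.2043]
ee_rot: [0.828, -0.561, -0.0, 0.001]
ft_force: [-5.4, -1.0, 1.3]
opening: 0.164
grasp_force: 59.5
```

Everything is aligned to within about half a degree, the handle is at its stop with light pressure, and the arm is still.

```bash
python3 -c "
from station import *;print(hand_in())"
```

```text
the job is handed in; nothing more can be done
None
```

The job is handed in: the handle is upright against its stop, the clip pot faces the middle of the pen tray to within about half a degree, and the gripper still holds the wooden grip.

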